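# Make up the goods train in the fiddle-yard cassette

## Task

Move the train from the stock tray into the track cassette in running order: the closed van up against the buffer stop, then the open wagon, then the tank engine nearest the brass docking plate, all standing on their wheels between the walls and closed up, with gaps of no more than about 15 mm. Shut the cassette with the end gate, its rod fully down in the pair of notches at the docking-plate end, so that it can be carried without the train rolling out. Set the models down without dropping them, keep them upright, and leave the solder reel and the oil bottle where they are.

Things in the scene. Friction and masses are not known exactly. Their poses are not given: they have to be found in the camera images.
- cassette: Fixed track channel 416 mm long: plywood base 72 mm wide, two low aluminium walls, 46 mm apart inside, 51 mm outside, tops 24.5 mm above the bench; vehicles stand between them on a floor 11.5 mm above the bench. Near both ends each wall has a V notch, 184 mm from the middle, 20 mm wide at top, 5 mm at bottom, 10 mm deep. Origin: middle of the underside, x along the channel.
- buffer_stop: Dark wooden block fixed across one end of the cassette (which end varies), 24 mm thick along the channel, 46 mm wide, with a 72 mm wide beam on top, 56 mm high. Origin at bench height on the centre line, 208 mm from the cassette's middle; its face to the train lies 12 mm nearer the middle. x along the channel.
- dock_plate: Flat brass plate, 24 mm long, 40 mm wide, lying between the walls at the other end from the buffer stop and standing 12 mm out of the cassette: the departure end. Fixed, its top 13 mm above the bench. Origin at bench height on the centre line, 208 mm from the cassette's middle, 24 mm beyond that end's notches.
- stock_tray: Fixed open wooden tray on bearers, 168 x 272 mm, with four lanes along x, 156 mm long, 62 mm wide, 66 mm from lane to lane, parted by ribs 4 mm wide. Above the bench: floor 26 mm, ribs 34 mm, rim 38 mm. Origin: middle of the underside.
- engine: Model tank engine with chimney, dome and cab, 125 mm long, 32 mm wide, 52 mm high, 0.26 kg; origin: centre of length and width at wheel level (at most 1 mm below the floor it stands on), x along its length. Flanks (30 mm wide) can be gripped 16 to 46 mm above the origin. Either end may lead.
- wagon: Model open wagon, an empty steel box without a roof on four wheels, 98 mm long over the buffers, 34 mm wide, 43 mm high, 0.1 kg; origin: centre of length and width at wheel level, x along its length. Flat outer sides can be gripped 15 to 43 mm above the origin. Either way round.
- van: Model closed van with a curved roof, 110 mm long over the buffers, 34 mm wide, 45 mm high, 0.13 kg; origin: centre of length and width at wheel level (at most 1 mm below the floor it stands on), x along its length. Flat sides can be gripped 13 to 44 mm above the origin. Either way round.
- end_gate: Upright wooden block 20 (x) by 32 (y) by 46 mm high, 0.06 kg, with a brass rod, 5 mm thick, 60 mm long, through it along y, 6.5 mm above the underside. Origin: middle of the underside. Starts in a lane, rod along the lane. Seated, the block stands on the channel floor, rod across the channel in a pair of facing notches. Grip across the 32 mm width, above rod and walls. Either face to the train.
- solder_reel: Bystander: loose reel of solder, blue flanges, 70 x 62 x 36 mm, behind the cassette. Origin on its underside.
- oil_bottle: Bystander: loose blue bottle, 40 mm across, 77 mm high, on the bench. Origin: middle of its underside.

How it is judged:
At the end, for the whole second after the job is handed in: Van, wagon, engine stand in this order from the buffer stop, upright on the channel floor, within 10 mm of its centre line and 0.12 rad, no gap above 17 mm; the gate stands in the notches at the docking-plate end (within 32 mm of the plate, underside 9 to 14.5 mm up); all at rest and released (y of engine in the frame of cassette between -0.01 and 0.01 m and x of engine in the frame of cassette between -0.2 and 0.2 m and z of engine in the frame of cassette between 0.006 and 0.015 m and angle between the x axis of each of engine, wagon, van and the x axis of cassette, either way round below 0.12 rad and angle between each of engine, wagon, van, end_gate's own z axis and vertical below 0.1 rad and linear speed of each of engine, wagon, van, end_gate below 0.02 m/s and y of wagon in the frame of cassette between -0.01 and 0.01 m and x of wagon in the frame of cassette between -0.2 and 0.2 m and z of wagon in the frame of cassette between 0.006 and 0.015 m and y of van in the frame of cassette between -0.01 and 0.01 m and x of van in the frame of cassette between -0.2 and 0.2 m and z of van in the frame of cassette between 0.006 and 0.015 m and horizontal distance between van and buffer_stop below 0.084 m and horizontal distance between wagon and van below 0.121 m and horizontal distance between engine and wagon below 0.1285 m and horizontal distance between end_gate and dock_plate below 0.032 m and y of end_gate in the frame of cassette between -0.01 and 0.01 m and z of end_gate in the frame of cassette between 0.009 and 0.0145 m and angle between the y axis of end_gate and the y axis of cassette, either way round below 0.12 rad); the robot touches nothing.
It fails at once if the solder reel is pushed away (more than 30 mm) (distance of solder_reel from where it was at the start of the episode above 0.03 m).
It fails at once if the oil bottle is pushed away (more than 30 mm) or knocked over (distance of oil_bottle from where it was at the start of the episode above 0.03 m or angle between oil_bottle's own z axis and vertical above 0.6 rad).
It fails at once if a vehicle is tipped over (more than 45 degrees) (angle between any of engine, wagon, van's own z axis and vertical above 0.785 rad).
It fails at once if a vehicle is dropped (falls freely by more than about 20 mm) ((contact force between the fingers and engine below 0.05 N and linear speed of engine above 0.6 m/s) or (contact force between the fingers and wagon below 0.05 N and linear speed of wagon above 0.6 m/s) or (contact force between the fingers and van below 0.05 N and linear speed of van above 0.6 m/s)).
It also fails if it takes over 99 s, if anything falls off the work surface, if the arm or the gripper's body presses on something with over 40 N, if the wrist force passes 120 N, or if a joint passes its speed limit or range.

## Robot

A 7-joint arm with a two-finger parallel gripper is mounted at the origin on a cart in front of the work surface, level with it; the furniture and walls round the work are solid. World frame = base frame: x ahead of the robot, y to its left, z up, the work surface at z = 0. Lengths are in m, angles in rad, forces in N, time in s.
With the tool pointing down it reaches from about 0.425 to 0.925 m from the base axis. Payload 6.8 kg.
Tool frame: the origin (TCP) lies midway between the tips of the shut fingers; the grasp point (between the pads) lies 19 mm behind it; z points along the fingers, y is the line along which they close (so a half turn about z gives the same grasp; the last joint's range is limited). The gripper opens to 85 mm and grips with 20 to 120 N. Pads are 22 mm wide; open, the fingers measure 114 mm over their backs; the gripper's body (76 mm by 85 mm) begins 54 mm behind the grasp point. The pads swing forward as they close: fully open they stand 13 mm farther back than shut.
Start: joints at [1.146, 0.477, 0.022, 1.555, -0.011, 1.109, -0.083], TCP at [0.21, -0.641, 0.231] pointing down, gripper open.
Joint ranges: [-2.96, 2.96], [-0.34, 2.1], [-1.41, 1.46], [0.24, 2.44], [-1.37, 4.51], [0.17, 1.92], [-2.96, 2.96]. Speed limits (rad/s): [2.39, 2.39, 3.14, 3.14, 3.14, 3.14, 3.14].

## Interface

Orientations are given as a rotation vector (axis times angle).
In Python, from bench import status, vision, r gives the robot as it stands. The module is installed in compiled form; this text tells all that it offers.
- The arm moves only by the shell command python3 -m handwheel 'ROWS' [OPENING] [FORCE]. ROWS is JSON, a list of rows, each an object with "dp": the shift along the tool's x, y, z in m, a list of three; "delta_rot": the turn, a rotation vector about the tool's x, y, z in rad, a list of three. In form: [{"dp": [x, y, z], "delta_rot": [rx, ry, rz]}, ...]. A call has 1 to 12 rows; each row is the pose to reach, as a shift and turn from the pose commanded when the call began, along the tool's axes at that moment; what a row does not reach only later rows make up. A row lasts 1/8 s, in which the tool goes at most 62.5 mm and 10.7 degrees, less where a joint would pass 70% of its speed; a pose out of reach is approached as far as the arm can. A call with a gripper value outside its range is refused whole. OPENING is the opening, from 0 (shut) to 1 (fully open), set as the call begins (- or left out, the last holds). The fingers move at their own pace and stop on an object; FORCE is the grip in N (left out, the last holds). Time passes only in rows, so rows that repeat a pose let the fingers close. It gives the time, the measured TCP pose, the force, the opening and the grip force at its end, in the units of the state.
- status.get_obs(): the state, without advancing time (a new reading comes with each control period).
- vision.grab_frame(name): name is "scene" or "top"; returns a dict with "img" (400x640x3 uint8, blue, green, red), "fovy" (degrees; the focal length in pixels is half the picture's height over the tangent of half this angle, whatever the lens; pixels are square), "cx", "cy" (the principal point, pixels), "distortion" ([k1, k2, p1, p2, k3] as OpenCV has them; the pictures are not rectified), "world_from_camera" (4x4, takes a point from camera to world coordinates). Camera axes: x right, y up, looking along -z (the intrinsics and any distortion apply to the point x, -y, -z); pixel columns grow to the right and rows downward; lengths in m; the calibration is good to about 2 mm. A picture is of the moment at which its call begins. There is no depth.
- r.hand_in(): hands the job in; it is judged then, once.
The state is a dict: "clock": time; "joints": joint angles; "qvel": joint speeds; "tau": joint torques, N m; "tcp_pos": TCP position; "orientation": TCP orientation; "contact_force": force on the tool from outside, world axes, zero at the start; "moment": the same for the moment, N m; "grip_width": finger opening in m; "gripper_force": force on a finger pad.
Only numpy, scipy, OpenCV 4.12 (cv2) and the standard library are available. Lean on these libraries where they do the work, as an engineer would, in place of code of your own. Each camera call takes 0.05 s, during which the arm holds its last target. There are 200 camera calls.

## Working session

There is one attempt and no reset: what is moved stays moved. The work goes in short steps, Python scripts to look and compute and a shell command to move; the robot and the scene stay as the last step left them, time stands still between calls to the robot, and variables do not carry over. Pictures are saved under pics/ and viewed, at most 15 in all, crops included, and the job is handed in when it is done.

```bash
mkdir -p pics; cat > h.py <<'E'
import numpy as np, cv2
from bench import status, vision, r
def K(f):
    h,w=f["img"].shape[:2]; fl=h/2/np.tan(np.radians(f["fovy"])/2)
    return np.array([[fl,0,f["cx"]],[0,fl,f["cy"]],[0,0,1.]])
def ray(f,uv):
    uv=np.array(uv,float).reshape(-1,1,2)
    n=cv2.undistortPoints(uv,K(f),np.array(f["distortion"],float)).reshape(-1,2)
    T=np.array(f["world_from_camera"]); d=np.c_[n[:,0],-n[:,1],-np.ones(len(n))]@T[:3,:3].T
    return T[:3,3],d
def onz(f,uv,z):
    o,d=ray(f,uv); return o+d*((z-o[2])/d[:,2])[:,None]
def proj(f,P):
    T=np.array(f["world_from_camera"]); p=(np.array(P,float).reshape(-1,3)-T[:3,3])@T[:3,:3]
    p=p*[1,-1,-1]; return cv2.projectPoints(p,np.zeros(3),np.zeros(3),K(f),np.array(f["distortion"],float))[0].reshape(-1,2)
E
python3 - <<'E'
from h import *
for n in("top","scene"):
    f=vision.grab_frame(n); cv2.imwrite(f"pics/{n}0.png",f["img"]); np.save(f"pics/{n}0.npy",f,allow_pickle=True)
    print(n,f["fovy"],f["cx"],f["cy"],f["distortion"]);print(np.round(f["world_from_camera"],3))
o=status.get_obs(); print({k:np.round(v,3) for k,v in o.items()})
E
```

```text
top 53.79230322906039 324.359176448912 199.524019880322 [-0.03243112  0.          0.          0.          0.        ]
[[ 0.01   0.987 -0.162  0.387]
 [-1.     0.01   0.004  0.074]
 [ 0.006  0.162  0.987  1.07 ]
 [ 0.     0.     0.     1.   ]]
scene 50.973223104817464 324.1518330627987 196.38369177682924 [-0.11185117  0.          0.          0.          0.        ]
[[-0.597  0.56  -0.574 -0.109]
 [-0.802 -0.434  0.411  0.56 ]
 [-0.019  0.706  0.708  0.879]
 [ 0.     0.     0.     1.   ]]
{'clock': np.float64(0.1), 'joints': array([ 1.146,  0.478,  0.022,  1.556, -0.011,  1.109, -0.083]), 'qvel': array([ 0.001, -0.002,  0.002, -0.004, -0.   , -0.   ,  0.001]), 'tau': array([ 5.0000e-03, -5.9776e+01,  1.6140e+00, -2.8195e+01,  1.3000e-02,
        5.0000e-03,  0.0000e+00]), 'tcp_pos': array([ 0.21 , -0.641,  0.23 ]), 'orientation': array([-3.101e+00, -4.950e-01,  1.000e-03]), 'contact_force': array([-0.512,  0.118, -0.431]), 'moment': array([ 0.01 ,  0.008, -0.015]), 'gripper_force': np.float64(0.0), 'grip_width': np.float64(0.085)}
```

View pics/top0.png

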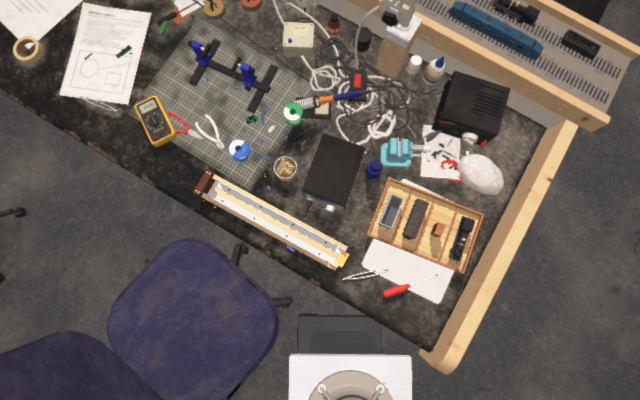

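View pics/scene0.png

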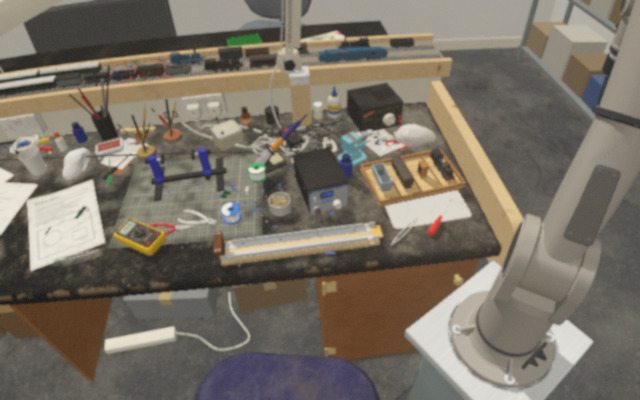

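```bash
python3 - <<'E'
from h import *
f=np.load("pics/top0.npy",allow_pickle=True).item()
im=f["img"]
a=cv2.resize(im[175:279,355:495],None,fx=5.7,fy=5.7,interpolation=cv2.INTER_CUBIC)
cv2.imwrite("pics/tray.png",a)
a=cv2.resize(im[165:275,190:355],None,fx=4.8,fy=4.8,interpolation=cv2.INTER_CUBIC)
cv2.imwrite("pics/cass.png",a)
E
```

```text
(no output)
```

View pics/tray.png

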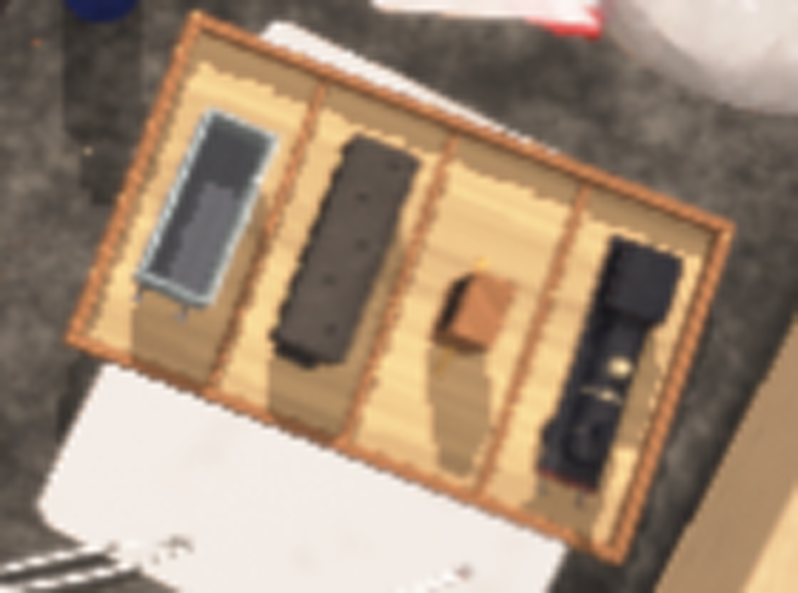

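View pics/cass.png

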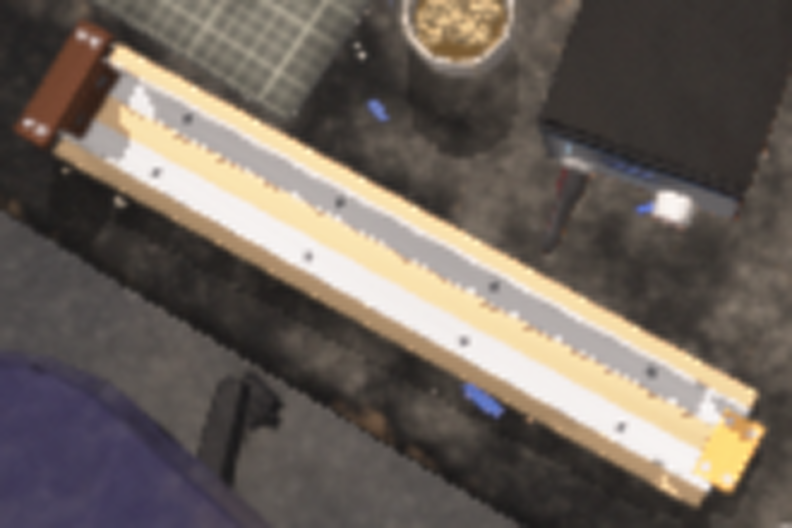

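```bash
cat > m.py <<'E'
from h import *
f=np.load("pics/top0.npy",allow_pickle=True).item()
t=lambda L:(np.array(L)+.5)/5.7-.5+[355,175]
c=lambda L:(np.array(L)+.5)/4.8-.5+[190,165]
def quad(n,uv,z):
    P=onz(f,uv,z)[:,:2]; e=np.roll(P,-1,0)-P
    print(n,"ctr",P.mean(0).round(4),"len",np.linalg.norm(e,axis=1).round(4),"ang",np.degrees(np.arctan2(e[:,1],e[:,0])).round(1)); return P
quad("tray",t([[195,12],[735,228],[615,560],[70,342]]),.038)
quad("wagon",t([[208,110],[278,138],[213,305],[138,272]]),.069)
quad("van",t([[355,133],[420,160],[340,365],[275,345]]),.066)
quad("gate",t([[475,270],[515,283],[488,353],[450,340]]),.072)
quad("eng",t([[615,237],[683,262],[598,490],[540,470]]),.070)
b=quad("buf",c([[75,22],[112,40],[50,147],[15,127]]),.056)
d=quad("dock",c([[722,412],[765,428],[738,492],[697,472]]),.013)
v=b.mean(0)-d.mean(0); print("axis",np.linalg.norm(v),np.degrees(np.arctan2(v[1],v[0])),(b.mean(0)+d.mean(0))/2)
quad("base",c([[112,42],[757,395],[700,505],[57,150]]),.010)
E
python3 m.py
```

```text
tray ctr [ 0.4931 -0.197 ] len [0.2702 0.1654 0.2661 0.167 ] ang [-111.7  157.5   68.6  -21.1]
wagon ctr [ 0.5241 -0.1021] len [0.034  0.0821 0.0364 0.081 ] ang [-111.7  157.9   66.6  -23.8]
van ctr [ 0.505  -0.1649] len [0.0317 0.101  0.0303 0.1041] ang [-112.5  157.3   73.3  -21.8]
gate ctr [ 0.4772 -0.223 ] len [0.0187 0.0341 0.0178 0.0338] ang [-107.7  157.    71.5  -21.4]
eng ctr [ 0.4545 -0.28  ] len [0.0324 0.1106 0.027  0.1111] ang [-110.   157.1   71.4  -20.1]
buf ctr [0.5966 0.3903] len [0.0233 0.0674 0.0227 0.066 ] ang [-115.3  153.    61.3  -26.4]
dock ctr [0.4022 0.022 ] len [0.0254 0.0382 0.0251 0.0358] ang [-109.8  157.    64.7  -22.5]
axis 0.4164337363023489 62.161374017029566 [0.49939063 0.20614212]
base ctr [0.501  0.2074] len [0.4201 0.0684 0.4158 0.0692] ang [-118.1  152.6   62.   -23.8]
```

```bash
cat > go.py <<'E'
import sys
from h import *
from scipy.spatial.transform import Rotation as R
def to(p,yaw,q=""):
    o=status.get_obs(); A=R.from_rotvec(o["orientation"]); y=np.radians(yaw)
    x=np.array([np.cos(y),np.sin(y),0]); z=np.array([0,0,-1.])
    B=R.from_matrix(np.c_[x,np.cross(z,x),z])
    print("t",round(float(o["clock"]),2),"tcp",np.round(o["tcp_pos"],4),"F",np.round(o["contact_force"],1),"w",round(float(o["grip_width"]),4),"q",np.round(o["joints"],2))
    print(" dp",np.round(A.inv().apply(np.array(p)-o["tcp_pos"]),4).tolist()," rot",np.round((A.inv()*B).as_rotvec(),4).tolist())
if __name__=="__main__": a=[float(v) for v in sys.argv[1:]]; to(a[:3],a[3])
E
python3 go.py .505 -.165 .2 -21.6
python3 - <<'E'
from m import *
p=onz(f,t([[562,507]]),.046)[0]; d=np.array([np.cos(np.radians(158.4)),np.sin(np.radians(158.4))])
print("engine from front",p[:2]-0.0625*d, p[:2])
q=onz(f,t([[649,249]]),.078)[0]; print("cab rear",q, "length",(q[:2]-p[:2])@d)
E
```

```text
t 0.1 tcp [ 0.2101 -0.6409  0.2304] F [-0.5  0.1 -0.4] w 0.0853 q [ 1.15  0.48  0.02  1.56 -0.01  1.11 -0.08]
 dp [0.4285, -0.3603, 0.031]  rot [-0.0015, 0.0007, 0.6938]
tray ctr [ 0.4931 -0.197 ] len [0.2702 0.1654 0.2661 0.167 ] ang [-111.7  157.5   68.6  -21.1]
wagon ctr [ 0.5241 -0.1021] len [0.034  0.0821 0.0364 0.081 ] ang [-111.7  157.9   66.6  -23.8]
van ctr [ 0.505  -0.1649] len [0.0317 0.101  0.0303 0.1041] ang [-112.5  157.3   73.3  -21.8]
gate ctr [ 0.4772 -0.223 ] len [0.0187 0.0341 0.0178 0.0338] ang [-107.7  157.    71.5  -21.4]
eng ctr [ 0.4545 -0.28  ] len [0.0324 0.1106 0.027  0.1111] ang [-110.   157.1   71.4  -20.1]
buf ctr [0.5966 0.3903] len [0.0233 0.0674 0.0227 0.066 ] ang [-115.3  153.    61.3  -26.4]
dock ctr [0.4022 0.022 ] len [0.0254 0.0382 0.0251 0.0358] ang [-109.8  157.    64.7  -22.5]
axis 0.4164337363023489 62.161374017029566 [0.49939063 0.20614212]
base ctr [0.501  0.2074] len [0.4201 0.0684 0.4158 0.0692] ang [-118.1  152.6   62.   -23.8]
engine from front [ 0.4492936  -0.28702922] [ 0.39118257 -0.26402143]
cab rear [ 0.50526971 -0.29740524  0.078     ] length -0.1183649378615663
```

```bash
python3 -m handwheel '[{"dp":[0.04,-0.035,0.003],"delta_rot":[0,0,0.1]},{"dp":[0.1,-0.09,0.01],"delta_rot":[0,0,0.25]},{"dp":[0.15,-0.13,0.01],"delta_rot":[0,0,0.4]},{"dp":[0.2,-0.17,0.015],"delta_rot":[0,0,0.5]},{"dp":[0.25,-0.21,0.02],"delta_rot":[0,0,0.6]},{"dp":[0.3,-0.25,0.025],"delta_rot":[0,0,0.694]},{"dp":[0.35,-0.29,0.03],"delta_rot":[0,0,0.694]},{"dp":[0.39,-0.33,0.031],"delta_rot":[0,0,0.694]},{"dp":[0.42,-0.35,0.031],"delta_rot":[0,0,0.694]},{"dp":[0.4285,-0.3603,0.031],"delta_rot":[0,0,0.694]},{"dp":[0.4285,-0.3603,0.031],"delta_rot":[0,0,0.694]}]' 0.65; python3 go.py .505 -.165 .045 -21.6
```

```text
clock: 1.48
tcp_pos: [0.5051, -0.165, 0.2]
orientation: [3.086, -0.586, -0.001]
contact_force: [-0.7, -0.9, -0.6]
grip_width: 0.0558
gripper_force: 0.0
t 1.48 tcp [ 0.5051 -0.165   0.2   ] F [-0.7 -0.9 -0.6] w 0.0558 q [ 0.28  0.28 -0.1   1.93  0.03  0.94 -1.78]
 dp [0.0001, 0.0, 0.155]  rot [0.0002, 0.0008, 0.0016]
```

```bash
python3 -m handwheel '[{"dp":[0,0,0.05],"delta_rot":[0,0,0]},{"dp":[0,0,0.1],"delta_rot":[0,0,0]},{"dp":[0,0,0.14],"delta_rot":[0,0,0]},{"dp":[0,0,0.155],"delta_rot":[0,0,0]},{"dp":[0,0,0.155],"delta_rot":[0,0,0]}]' && python3 -m handwheel '[{"dp":[0,0,0],"delta_rot":[0,0,0]},{"dp":[0,0,0],"delta_rot":[0,0,0]},{"dp":[0,0,0],"delta_rot":[0,0,0]},{"dp":[0,0,0],"delta_rot":[0,0,0]},{"dp":[0,0,0],"delta_rot":[0,0,0]}]' 0 30 && python3 -m handwheel '[{"dp":[0,0,-0.01],"delta_rot":[0,0,0]},{"dp":[0,0,-0.04],"delta_rot":[0,0,0]},{"dp":[0,0,-0.09],"delta_rot":[0,0,0]},{"dp":[0,0,-0.13],"delta_rot":[0,0,0]},{"dp":[0,0,-0.155],"delta_rot":[0,0,0]},{"dp":[0,0,-0.155],"delta_rot":[0,0,0]}]'; python3 go.py .5631 .3264 .18 62.1
python3 - <<'E'
from h import *
for n in("top","scene"):
    f=vision.grab_frame(n); cv2.imwrite(f"pics/{n}1.png",f["img"])
a=cv2.imread("pics/top1.png")[90:290,320:520]; b=cv2.imread("pics/scene1.png")[100:300,320:520]
cv2.imwrite("pics/v1.png",cv2.resize(np.hstack([a,b]),None,fx=2,fy=2,interpolation=cv2.INTER_CUBIC))
E
```

```text
clock: 2.1
tcp_pos: [0.5044, -0.1668, 0.045]
orientation: [3.085, -0.592, -0.002]
contact_force: [-0.1, 1.0, -0.1]
grip_width: 0.0554
gripper_force: 0.0
clock: 2.72
tcp_pos: [0.5064, -0.1662, 0.047]
orientation: [3.085, -0.589, 0.005]
contact_force: [-2.1, -0.3, 7.4]
grip_width: 0.0336
gripper_force: 30.8
clock: 3.48
tcp_pos: [0.5065, -0.1657, 0.2028]
orientation: [3.086, -0.589, 0.008]
contact_force: [-1.1, -0.1, -2.2]
grip_width: 0.0334
gripper_force: 30.2
t 3.48 tcp [ 0.5065 -0.1657  0.2028] F [-1.1 -0.1 -2.2] w 0.0334 q [ 0.28  0.28 -0.1   1.92  0.03  0.94 -1.78]
 dp [-0.1287, -0.4784, 0.0225]  rot [0.003, -0.0045, -1.4609]
```

View pics/v1.png

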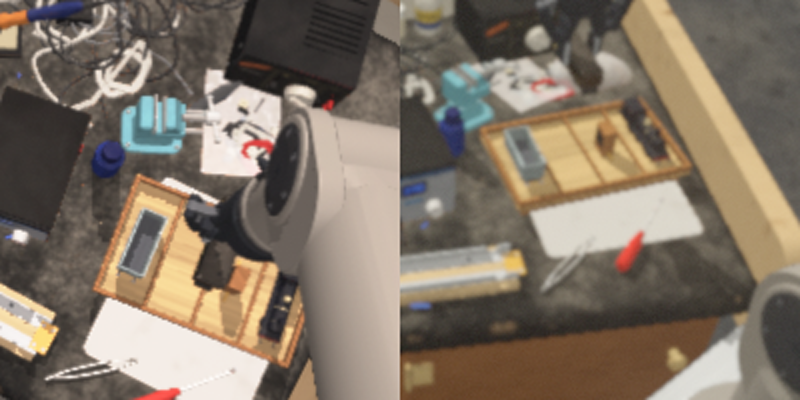

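```bash
python3 -m handwheel '[{"dp":[-0.007,-0.027,0],"delta_rot":[0,0,-0.08]},{"dp":[-0.02,-0.075,0],"delta_rot":[0,0,-0.22]},{"dp":[-0.034,-0.127,0],"delta_rot":[0,0,-0.38]},{"dp":[-0.049,-0.181,0],"delta_rot":[0,0,-0.54]},{"dp":[-0.063,-0.234,0],"delta_rot":[0,0,-0.7]},{"dp":[-0.077,-0.287,0],"delta_rot":[0,0,-0.87]},{"dp":[-0.091,-0.34,0],"delta_rot":[0,0,-1.03]},{"dp":[-0.105,-0.392,0.005],"delta_rot":[0,0,-1.19]},{"dp":[-0.117,-0.435,0.01],"delta_rot":[0,0,-1.33]},{"dp":[-0.124,-0.464,0.015],"delta_rot":[0,0,-1.42]},{"dp":[-0.1287,-0.4784,0.02],"delta_rot":[0.003,-0.0045,-1.461]},{"dp":[-0.1287,-0.4784,0.02],"delta_rot":[0.003,-0.0045,-1.461]}]'; python3 go.py .5631 .3264 .04 62.1
```

```text
clock: 5.08
tcp_pos: [0.5605, 0.3273, 0.1788]
orientation: [-2.686, -1.62, 0.01]
contact_force: [-0.0, -0.7, -1.7]
grip_width: 0.0336
gripper_force: 30.2
t 5.08 tcp [0.5605 0.3273 0.1788] F [-0.  -0.7 -1.7] w 0.0336 q [-0.25  0.54 -0.52  1.64  0.29  1.05 -1.35]
 dp [0.0009, 0.0037, 0.1388]  rot [-0.0069, 0.0031, 0.0016]
```

```bash
python3 -m handwheel '[{"dp":[0,0.002,0.03],"delta_rot":[-0.003,0.002,0]},{"dp":[0.001,0.003,0.07],"delta_rot":[-0.006,0.003,0]},{"dp":[0.001,0.0035,0.1],"delta_rot":[-0.006,0.003,0]},{"dp":[0.001,0.0035,0.115],"delta_rot":[-0.006,0.003,0]},{"dp":[0.001,0.0035,0.122],"delta_rot":[-0.006,0.003,0]},{"dp":[0.001,0.0035,0.122],"delta_rot":[-0.006,0.003,0]}]'; python3 go.py .5631 .3264 .034 62.1
python3 - <<'E'
from h import *
for n in("top","scene"):
    f=vision.grab_frame(n); cv2.imwrite(f"pics/{n}2.png",f["img"])
a=cv2.imread("pics/top2.png")[130:270,190:330]; b=cv2.imread("pics/scene2.png")[170:310,190:330]
cv2.imwrite("pics/v2.png",cv2.resize(np.hstack([a,b]),None,fx=2.8,fy=2.8,interpolation=cv2.INTER_CUBIC))
E
```

```text
clock: 5.82
tcp_pos: [0.5652, 0.3259, 0.0588]
orientation: [2.692, 1.619, 0.004]
contact_force: [0.5, -0.4, -0.9]
grip_width: 0.0332
gripper_force: 30.1
t 5.83 tcp [0.5652 0.3259 0.0588] F [ 0.5 -0.4 -0.9] w 0.0332 q [-0.29  0.68 -0.46  1.72  0.39  0.84 -1.41]
 dp [-0.0006, -0.0021, 0.0248]  rot [0.0017, -0.0022, -0.0007]
```

View pics/v2.png

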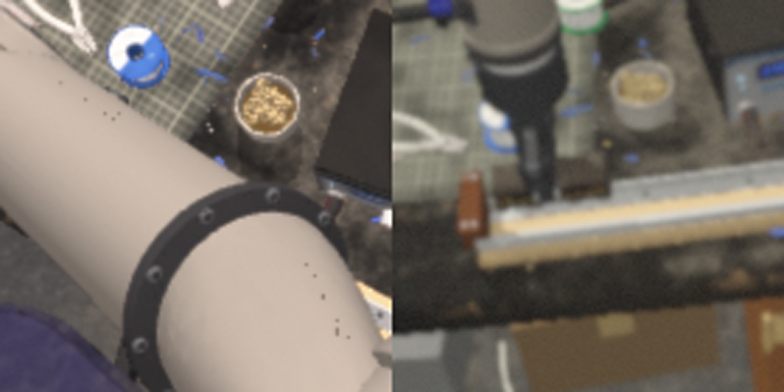

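```bash
python3 -m handwheel '[{"dp":[0,-0.001,0.008],"delta_rot":[0,0,0]},{"dp":[-0.0005,-0.002,0.015],"delta_rot":[0,0,0]},{"dp":[-0.0005,-0.002,0.02],"delta_rot":[0,0,0]},{"dp":[-0.0005,-0.002,0.023],"delta_rot":[0,0,0]},{"dp":[-0.0005,-0.002,0.025],"delta_rot":[0,0,0]},{"dp":[-0.0005,-0.002,0.025],"delta_rot":[0,0,0]}]'; python3 go.py .5631 .3264 .034 62.1
```

```text
clock: 6.68
tcp_pos: [0.5628, 0.3265, 0.0332]
orientation: [2.691, 1.62, 0.003]
contact_force: [-0.2, 0.2, -1.1]
grip_width: 0.0334
gripper_force: 30.2
t 6.67 tcp [0.5628 0.3265 0.0332] F [-0.2  0.2 -1.1] w 0.0334 q [-0.3   0.71 -0.45  1.73  0.41  0.8  -1.43]
 dp [0.0001, 0.0003, -0.0008]  rot [0.0011, -0.0017, -0.0001]
```

```bash
python3 -m handwheel '[{"dp":[0,0,0.001],"delta_rot":[0,0,0]},{"dp":[0,0,0.002],"delta_rot":[0,0,0]},{"dp":[0,0,0.002],"delta_rot":[0,0,0]}]'; python3 -m handwheel '[{"dp":[0,0,0],"delta_rot":[0,0,0]},{"dp":[0,0,0],"delta_rot":[0,0,0]},{"dp":[0,0,0],"delta_rot":[0,0,0]}]' 0.65;  python3 -m handwheel '[{"dp":[0,0,-0.01],"delta_rot":[0,0,0]},{"dp":[0,0,-0.05],"delta_rot":[0,0,0]},{"dp":[0,0,-0.1],"delta_rot":[0,0,0]},{"dp":[0,0,-0.145],"delta_rot":[0,0,0]},{"dp":[0,0,-0.165],"delta_rot":[0,0,0]}]'; python3 go.py .5241 -.1021 .2 -21.6
```

```text
clock: 7.05
tcp_pos: [0.563, 0.3267, 0.0325]
orientation: [2.691, 1.62, 0.004]
contact_force: [-2.8, -2.0, 7.5]
grip_width: 0.0333
gripper_force: 31.1
clock: 7.42
tcp_pos: [0.5629, 0.3265, 0.0312]
orientation: [2.691, 1.62, 0.003]
contact_force: [0.1, -0.3, -0.9]
grip_width: 0.0554
gripper_force: 0.0
clock: 8.05
tcp_pos: [0.5635, 0.3274, 0.2]
orientation: [-2.691, -1.62, -0.011]
contact_force: [0.7, -0.0, 0.1]
grip_width: 0.0556
gripper_force: 0.0
t 8.05 tcp [0.5635 0.3274 0.2   ] F [ 0.7 -0.   0.1] w 0.0556 q [-0.25  0.52 -0.53  1.62  0.29  1.07 -1.34]
 dp [-0.398, 0.1662, -0.0018]  rot [-0.0014, -0.0075, 1.4608]
```

```bash
python3 -m handwheel '[{"dp":[-0.03,0.012,0],"delta_rot":[0,0,0.1]},{"dp":[-0.08,0.033,0],"delta_rot":[0,0,0.25]},{"dp":[-0.13,0.054,0],"delta_rot":[0,0,0.42]},{"dp":[-0.18,0.075,0],"delta_rot":[0,0,0.6]},{"dp":[-0.23,0.096,0],"delta_rot":[0,0,0.78]},{"dp":[-0.28,0.117,0],"delta_rot":[0,0,0.95]},{"dp":[-0.32,0.134,0],"delta_rot":[0,0,1.12]},{"dp":[-0.36,0.15,0],"delta_rot":[0,0,1.28]},{"dp":[-0.385,0.161,0],"delta_rot":[0,0,1.4]},{"dp":[-0.398,0.1662,-0.002],"delta_rot":[0,-0.005,1.461]},{"dp":[-0.398,0.1662,-0.002],"delta_rot":[0,-0.005,1.461]}]'; python3 go.py .5241 -.1021 .045 -21.6
python3 - <<'E'
from h import *
for n in("top","scene"):
    f=vision.grab_frame(n); cv2.imwrite(f"pics/{n}3.png",f["img"]); np.save(f"pics/{n}3.npy",f,allow_pickle=True)
a=cv2.imread("pics/top3.png")[150:290,190:390]; b=cv2.imread("pics/scene3.png")[150:290,200:400]
cv2.imwrite("pics/v3.png",cv2.resize(np.vstack([a,b]),None,fx=2.1,fy=2.1,interpolation=cv2.INTER_CUBIC))
E
```

```text
clock: 9.43
tcp_pos: [0.5231, -0.1033, 0.1978]
orientation: [3.085, -0.589, -0.004]
contact_force: [-0.2, -0.6, 0.6]
grip_width: 0.0554
gripper_force: 0.0
t 9.43 tcp [ 0.5231 -0.1033  0.1978] F [-0.2 -0.6  0.6] w 0.0554 q [ 0.2   0.29 -0.14  1.92  0.05  0.94 -1.92]
 dp [0.0008, -0.0017, 0.1528]  rot [0.0015, 0.0022, -0.0001]
```

View pics/v3.png

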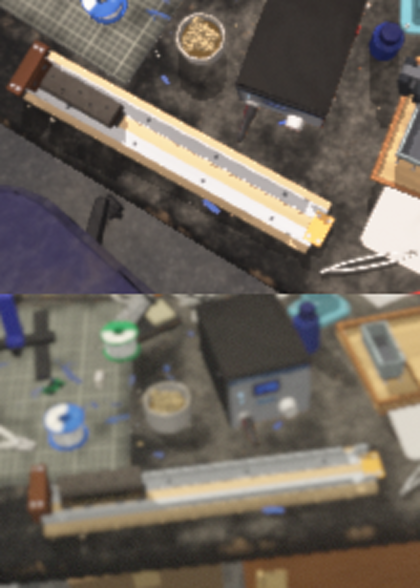

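```bash
python3 -m handwheel '[{"dp":[0,-0.001,0.05],"delta_rot":[0,0,0]},{"dp":[0.0005,-0.001,0.1],"delta_rot":[0,0,0]},{"dp":[0.0005,-0.001,0.14],"delta_rot":[0,0,0]},{"dp":[0.0005,-0.001,0.153],"delta_rot":[0,0,0]},{"dp":[0.0005,-0.001,0.153],"delta_rot":[0,0,0]}]' && python3 -m handwheel '[{"dp":[0,0,0],"delta_rot":[0,0,0]},{"dp":[0,0,0],"delta_rot":[0,0,0]},{"dp":[0,0,0],"delta_rot":[0,0,0]},{"dp":[0,0,0],"delta_rot":[0,0,0]},{"dp":[0,0,0],"delta_rot":[0,0,0]}]' 0 30 && python3 -m handwheel '[{"dp":[0,0,-0.01],"delta_rot":[0,0,0]},{"dp":[0,0,-0.04],"delta_rot":[0,0,0]},{"dp":[0,0,-0.09],"delta_rot":[0,0,0]},{"dp":[0,0,-0.13],"delta_rot":[0,0,0]},{"dp":[0,0,-0.155],"delta_rot":[0,0,0]},{"dp":[0,0,-0.155],"delta_rot":[0,0,0]}]'; 
python3 - <<'E'
from h import *
f=np.load("pics/top3.npy",allow_pickle=True).item()
m=(f["img"].max(2)<95).astype(np.uint8)
# keep only pixels within channel projected at roof height
ax=np.array([np.cos(np.radians(62.1)),np.sin(np.radians(62.1))]); n=np.array([-ax[1],ax[0]]); c=np.array([.4998,.2064])
v,u=np.nonzero(m); P=onz(f,np.c_[u,v],.053)[:,:2]-c
s,l=P@ax,P@n; k=(abs(l)<.016)&(s>0.06)&(s<.21)
print("van roof s",np.percentile(s[k],[0,1,5,50,95,99,100]).round(4),"l",np.percentile(l[k],[1,50,99]).round(4))
k=(abs(s-.14)<.04)&(abs(l)<.03); print("lat",[(round(float(a),3),int(((l[k]>=a)&(l[k]<a+.003)).sum())) for a in np.arange(-.03,.03,.003)])
E
python3 go.py .5119 .2299 .2 62.1
```

```text
clock: 10.15
tcp_pos: [0.5237, -0.1016, 0.0447]
orientation: [3.086, -0.586, -0.005]
contact_force: [-0.2, -0.0, 0.6]
grip_width: 0.0553
gripper_force: 0.0
clock: 10.78
tcp_pos: [0.525, -0.1024, 0.0465]
orientation: [3.085, -0.589, 0.002]
contact_force: [-0.7, 1.8, 7.7]
grip_width: 0.034
gripper_force: 30.0
clock: 11.52
tcp_pos: [0.5252, -0.1027, 0.2024]
orientation: [3.085, -0.589, 0.004]
contact_force: [0.9, -0.7, -0.9]
grip_width: 0.0338
gripper_force: 29.9
van roof s [0.0726 0.074  0.0776 0.1539 0.1972 0.2    0.2005] l [-0.0146  0.0062  0.0155]
lat [(-0.03, 0), (-0.027, 0), (-0.024, 0), (-0.021, 0), (-0.018, 0), (-0.015, 0), (-0.012, 0), (-0.009, 3), (-0.006, 3), (-0.003, 6), (-0.0, 15), (0.003, 22), (0.006, 26), (0.009, 32), (0.012, 34), (0.015, 4), (0.018, 0), (0.021, 0), (0.024, 0), (0.027, 0)]
t 11.53 tcp [ 0.5252 -0.1027  0.2024] F [ 0.9 -0.7 -0.9] w 0.0338 q [ 0.2   0.28 -0.14  1.91  0.05  0.94 -1.92]
 dp [-0.135, -0.3043, 0.0019]  rot [0.0024, -0.0022, -1.4614]
```

```bash
python3 -m handwheel '[{"dp":[-0.01,-0.02,0],"delta_rot":[0,0,-0.09]},{"dp":[-0.025,-0.05,0],"delta_rot":[0,0,-0.24]},{"dp":[-0.04,-0.085,0],"delta_rot":[0,0,-0.4]},{"dp":[-0.055,-0.125,0],"delta_rot":[0,0,-0.56]},{"dp":[-0.07,-0.16,0],"delta_rot":[0,0,-0.72]},{"dp":[-0.088,-0.2,0],"delta_rot":[0,0,-0.88]},{"dp":[-0.105,-0.235,0],"delta_rot":[0,0,-1.05]},{"dp":[-0.12,-0.27,0],"delta_rot":[0,0,-1.2]},{"dp":[-0.13,-0.295,0],"delta_rot":[0,0,-1.35]},{"dp":[-0.135,-0.304,0.002],"delta_rot":[0.0024,-0.002,-1.43]},{"dp":[-0.135,-0.3043,0.002],"delta_rot":[0.0024,-0.002,-1.461]},{"dp":[-0.135,-0.3043,0.002],"delta_rot":[0.0024,-0.002,-1.461]}]'; python3 go.py .5119 .2299 .05 62.1
```

```text
clock: 13.02
tcp_pos: [0.5103, 0.2291, 0.1969]
orientation: [-2.691, -1.616, 0.008]
contact_force: [0.2, -0.2, -1.1]
grip_width: 0.0339
gripper_force: 29.9
t 13.03 tcp [0.5103 0.2291 0.1969] F [ 0.2 -0.2 -1.1] w 0.0339 q [-0.1   0.38 -0.54  1.84  0.23  0.99 -1.22]
 dp [0.0019, 0.0017, 0.1469]  rot [-0.0051, 0.003, -0.0019]
```

```bash
python3 -m handwheel '[{"dp":[0.0005,0.0005,0.03],"delta_rot":[-0.003,0.002,0]},{"dp":[0.001,0.001,0.075],"delta_rot":[-0.005,0.003,0]},{"dp":[0.001,0.001,0.115],"delta_rot":[-0.005,0.003,0]},{"dp":[0.001,0.001,0.135],"delta_rot":[-0.005,0.003,0]},{"dp":[0.001,0.001,0.147],"delta_rot":[-0.005,0.003,0]},{"dp":[0.001,0.001,0.147],"delta_rot":[-0.005,0.003,0]}]'; python3 go.py .5119 .2299 .032 62.1
python3 - <<'E'
from h import *
n="scene"; f=vision.grab_frame(n); np.save(f"pics/{n}4.npy",f,allow_pickle=True)
cv2.imwrite("pics/v4.png",cv2.resize(f["img"][190:290,200:400],None,fx=4,fy=4,interpolation=cv2.INTER_CUBIC))
E
```

```text
clock: 13.78
tcp_pos: [0.5114, 0.2307, 0.0507]
orientation: [-2.692, -1.619, -0.002]
contact_force: [0.6, -0.3, -0.6]
grip_width: 0.0337
gripper_force: 29.8
t 13.78 tcp [0.5114 0.2307 0.0507] F [ 0.6 -0.3 -0.6] w 0.0337 q [-0.18  0.57 -0.46  1.94  0.38  0.71 -1.35]
 dp [-0.0005, 0.0008, 0.0187]  rot [0.0004, -0.0014, -0.0006]
```

View pics/v4.png

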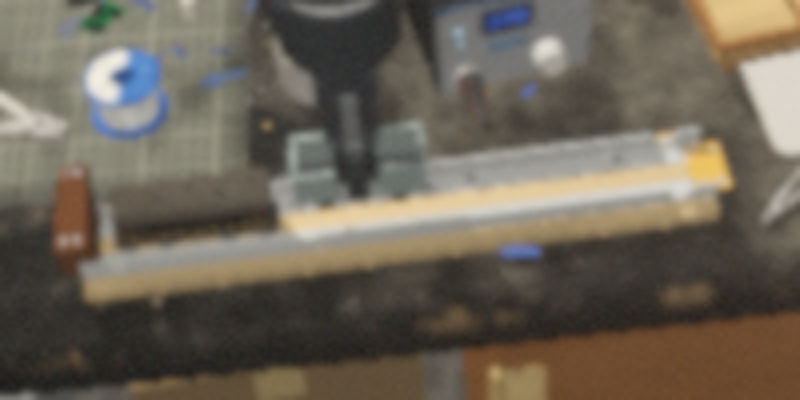

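```bash
python3 -m handwheel '[{"dp":[0,0,0.006],"delta_rot":[0,0,0]},{"dp":[0,0,0.011],"delta_rot":[0,0,0]},{"dp":[0,0,0.015],"delta_rot":[0,0,0]},{"dp":[0,0,0.018],"delta_rot":[0,0,0]},{"dp":[0,0,0.0195],"delta_rot":[0,0,0]},{"dp":[0,0,0.0195],"delta_rot":[0,0,0]}]'
```

```text
clock: 14.58
tcp_pos: [0.5111, 0.2308, 0.032]
orientation: [2.691, 1.62, 0.002]
contact_force: [-4.1, -2.0, 9.6]
grip_width: 0.0332
gripper_force: 30.9
```

```bash
python3 -m handwheel '[{"dp":[0,0,0],"delta_rot":[0,0,0]},{"dp":[0,0,0],"delta_rot":[0,0,0]},{"dp":[0,0,0],"delta_rot":[0,0,0]}]' 0.65;  python3 -m handwheel '[{"dp":[0,0,-0.01],"delta_rot":[0,0,0]},{"dp":[0,0,-0.05],"delta_rot":[0,0,0]},{"dp":[0,0,-0.1],"delta_rot":[0,0,0]},{"dp":[0,0,-0.145],"delta_rot":[0,0,0]},{"dp":[0,0,-0.17],"delta_rot":[0,0,0]}]'; python3 go.py .4500 -.2845 .2 -21.6
```

```text
clock: 14.95
tcp_pos: [0.5112, 0.2308, 0.031]
orientation: [-2.691, -1.62, -0.002]
contact_force: [0.4, 0.0, 0.0]
grip_width: 0.0557
gripper_force: 0.0
clock: 15.58
tcp_pos: [0.5118, 0.2313, 0.2045]
orientation: [-2.691, -1.621, -0.008]
contact_force: [1.1, -0.8, -0.3]
grip_width: 0.0554
gripper_force: 0.0
t 15.57 tcp [0.5118 0.2313 0.2045] F [ 1.1 -0.8 -0.3] w 0.0554 q [-0.09  0.37 -0.55  1.83  0.23  1.   -1.23]
 dp [-0.4848, 0.1867, 0.0028]  rot [-0.0011, -0.0057, 1.461]
```

```bash
python3 -m handwheel '[{"dp":[-0.03,0.012,0],"delta_rot":[0,0,0.1]},{"dp":[-0.085,0.033,0],"delta_rot":[0,0,0.25]},{"dp":[-0.14,0.054,0],"delta_rot":[0,0,0.4]},{"dp":[-0.195,0.075,0],"delta_rot":[0,0,0.56]},{"dp":[-0.25,0.096,0],"delta_rot":[0,0,0.72]},{"dp":[-0.305,0.117,0],"delta_rot":[0,0,0.88]},{"dp":[-0.36,0.139,0],"delta_rot":[0,0,1.05]},{"dp":[-0.41,0.158,0],"delta_rot":[0,0,1.2]},{"dp":[-0.455,0.175,0],"delta_rot":[0,0,1.35]},{"dp":[-0.485,0.187,0.002],"delta_rot":[0,-0.005,1.44]},{"dp":[-0.485,0.187,0.002],"delta_rot":[0,-0.005,1.461]},{"dp":[-0.485,0.187,0.002],"delta_rot":[0,-0.005,1.461]}]'; python3 go.py .4500 -.2845 .046 -21.6
python3 - <<'E'
from h import *
for n in("top","scene"):
    f=vision.grab_frame(n); cv2.imwrite(f"pics/{n}5.png",f["img"]); np.save(f"pics/{n}5.npy",f,allow_pickle=True)
a=cv2.imread("pics/top5.png")[165:275,190:355]; b=cv2.imread("pics/scene5.png")[130:290,310:475]
cv2.imwrite("pics/v5.png",cv2.resize(a,None,fx=4.8,fy=4.8,interpolation=cv2.INTER_CUBIC))
E
```

```text
clock: 17.08
tcp_pos: [0.4499, -0.284, 0.1984]
orientation: [-3.087, 0.585, 0.005]
contact_force: [0.2, -0.1, 0.8]
grip_width: 0.0556
gripper_force: 0.0
t 17.07 tcp [ 0.4499 -0.284   0.1984] F [ 0.2 -0.1  0.8] w 0.0556 q [ 0.5   0.28 -0.07  1.93  0.02  0.94 -1.52]
 dp [0.0008, 0.0003, 0.1524]  rot [0.0006, 0.0033, 0.0025]
```

View pics/v5.png

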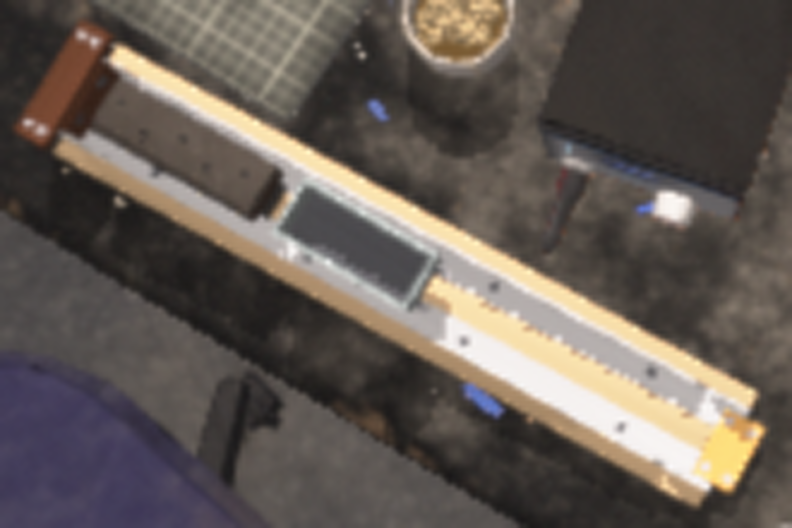

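```bash
python3 -m handwheel '[{"dp":[0,0,0.05],"delta_rot":[0,0,0]},{"dp":[0.0005,0,0.1],"delta_rot":[0,0,0]},{"dp":[0.0005,0,0.14],"delta_rot":[0,0,0]},{"dp":[0.0005,0,0.152],"delta_rot":[0,0,0]},{"dp":[0.0005,0,0.152],"delta_rot":[0,0,0]}]' && python3 -m handwheel '[{"dp":[0,0,0],"delta_rot":[0,0,0]},{"dp":[0,0,0],"delta_rot":[0,0,0]},{"dp":[0,0,0],"delta_rot":[0,0,0]},{"dp":[0,0,0],"delta_rot":[0,0,0]},{"dp":[0,0,0],"delta_rot":[0,0,0]}]' 0 40 && python3 -m handwheel '[{"dp":[0,0,-0.01],"delta_rot":[0,0,0]},{"dp":[0,0,-0.04],"delta_rot":[0,0,0]},{"dp":[0,0,-0.09],"delta_rot":[0,0,0]},{"dp":[0,0,-0.13],"delta_rot":[0,0,0]},{"dp":[0,0,-0.155],"delta_rot":[0,0,0]},{"dp":[0,0,-0.155],"delta_rot":[0,0,0]}]'; 
python3 - <<'E'
from h import *
f=np.load("pics/top5.npy",allow_pickle=True).item()
c=lambda L:(np.array(L)+.5)/4.8-.5+[190,165]
ax=np.array([np.cos(np.radians(62.1)),np.sin(np.radians(62.1))]); n=np.array([-ax[1],ax[0]]); o=np.array([.4998,.2064])
for nm,L,z in(("wagon",[[303,183],[440,255],[412,308],[278,228]],.0545),("van",[[282,177],[250,215],[80,125],[105,80]],.051)):
    P=onz(f,c(L),z)[:,:2]-o; print(nm,"s",(P@ax).round(4),"l",(P@n).round(4),(P@ax).mean().round(4))
f=vision.grab_frame("scene"); a=f["img"][60:260,340:560]; cv2.imwrite("pics/v6.png",cv2.resize(a,None,fx=2.7,fy=2.7,interpolation=cv2.INTER_CUBIC))
E
python3 go.py .4575 .1264 .2 62.1
```

```text
clock: 17.8
tcp_pos: [0.4496, -0.2851, 0.0466]
orientation: [3.086, -0.587, -0.006]
contact_force: [-0.1, 0.4, 0.2]
grip_width: 0.056
gripper_force: 0.0
clock: 18.42
tcp_pos: [0.4507, -0.2862, 0.0482]
orientation: [3.084, -0.588, 0.0]
contact_force: [-0.0, 1.6, 7.5]
grip_width: 0.0292
gripper_force: 43.1
clock: 19.18
tcp_pos: [0.4506, -0.2864, 0.2037]
orientation: [3.083, -0.589, 0.002]
contact_force: [-0.7, -0.1, -3.9]
grip_width: 0.0291
gripper_force: 42.3
wagon s [ 0.0648 -0.02   -0.0208  0.0643] l [-0.0149 -0.0161  0.016   0.0129] 0.0221
van s [0.0773 0.0821 0.1894 0.1904] l [-0.0124  0.014   0.0156 -0.0126] 0.1348
t 19.23 tcp [ 0.4497 -0.2858  0.2019] F [-0.  -0.7 -3.3] w 0.0296 q [ 0.5   0.28 -0.06  1.92  0.02  0.94 -1.52]
 dp [-0.1446, -0.3861, 0.0014]  rot [0.0003, 0.0028, -1.4612]
```

View pics/v6.png

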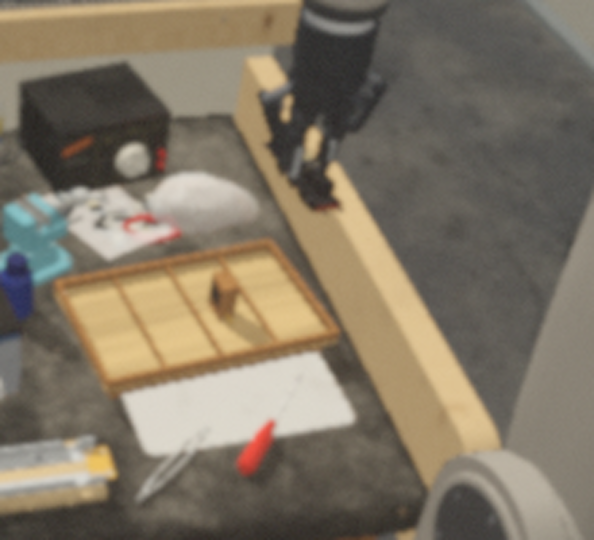

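```bash
python3 -m handwheel '[{"dp":[-0.01,-0.025,0],"delta_rot":[0,0,-0.08]},{"dp":[-0.025,-0.06,0],"delta_rot":[0,0,-0.22]},{"dp":[-0.04,-0.105,0],"delta_rot":[0,0,-0.38]},{"dp":[-0.056,-0.145,0],"delta_rot":[0,0,-0.54]},{"dp":[-0.073,-0.19,0],"delta_rot":[0,0,-0.7]},{"dp":[-0.09,-0.235,0],"delta_rot":[0,0,-0.87]},{"dp":[-0.107,-0.28,0],"delta_rot":[0,0,-1.03]},{"dp":[-0.123,-0.32,0],"delta_rot":[0,0,-1.19]},{"dp":[-0.136,-0.355,0],"delta_rot":[0,0,-1.33]},{"dp":[-0.143,-0.373,0.0],"delta_rot":[0,0,-1.42]},{"dp":[-0.1454,-0.3797,0.0],"delta_rot":[0.0,0.003,-1.461]},{"dp":[-0.1454,-0.3797,0.0],"delta_rot":[0.0,0.003,-1.461]}]'; python3 go.py .4544 .1207 .05 62.1
```

```text
clock: 20.72
tcp_pos: [0.4536, 0.1208, 0.2005]
orientation: [-2.69, -1.62, 0.003]
contact_force: [0.0, -0.7, -2.5]
grip_width: 0.0293
gripper_force: 42.2
t 20.73 tcp [0.4536 0.1208 0.2005] F [ 0.  -0.7 -2.5] w 0.0293 q [ 0.09  0.22 -0.54  2.03  0.14  0.93 -1.01]
 dp [0.0005, 0.0011, 0.1505]  rot [-0.0021, 0.0011, 0.0005]
```

```bash
python3 -m handwheel '[{"dp":[0,0,0.03],"delta_rot":[-0.002,0.001,0]},{"dp":[0,0.0005,0.075],"delta_rot":[-0.002,0.001,0]},{"dp":[0.0005,0.0005,0.115],"delta_rot":[-0.002,0.001,0]},{"dp":[0.0005,0.0005,0.135],"delta_rot":[-0.002,0.001,0]},{"dp":[0.0005,0.0005,0.15],"delta_rot":[-0.002,0.001,0]},{"dp":[0.0005,0.0005,0.15],"delta_rot":[-0.002,0.001,0]}]'; python3 go.py .4544 .1207 .0335 62.1
python3 - <<'E'
from h import *
n="scene"; f=vision.grab_frame(n)
cv2.imwrite("pics/v7.png",cv2.resize(f["img"][190:290,200:400],None,fx=4,fy=4,interpolation=cv2.INTER_CUBIC))
E
```

```text
clock: 21.48
tcp_pos: [0.4545, 0.1203, 0.0506]
orientation: [2.692, 1.619, -0.001]
contact_force: [-0.1, 0.3, -1.8]
grip_width: 0.0295
gripper_force: 42.1
t 21.48 tcp [0.4545 0.1203 0.0506] F [-0.1  0.3 -1.8] w 0.0295 q [-0.02  0.46 -0.45  2.15  0.35  0.6  -1.2 ]
 dp [0.0003, -0.0003, 0.0171]  rot [-0.0, 0.0005, -0.0013]
```

View pics/v7.png

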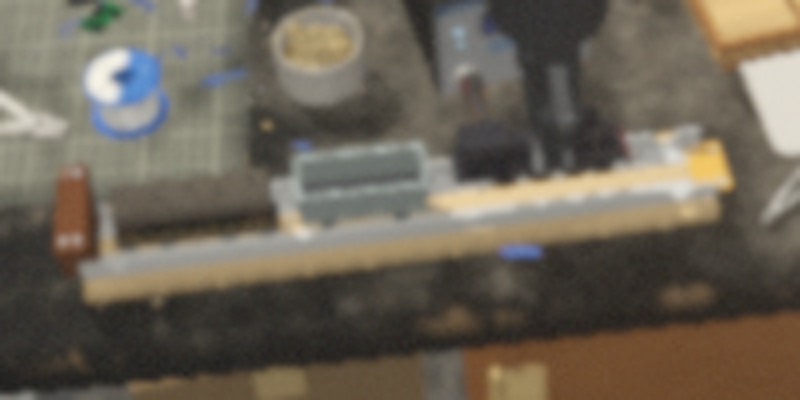

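```bash
python3 -m handwheel '[{"dp":[0,0,0.006],"delta_rot":[0,0,0]},{"dp":[0,0,0.011],"delta_rot":[0,0,0]},{"dp":[0,0,0.014],"delta_rot":[0,0,0]},{"dp":[0,0,0.0165],"delta_rot":[0,0,0]},{"dp":[0,0,0.0175],"delta_rot":[0,0,0]},{"dp":[0,0,0.0175],"delta_rot":[0,0,0]}]'
```

```text
clock: 22.28
tcp_pos: [0.4551, 0.1212, 0.0338]
orientation: [2.691, 1.62, 0.003]
contact_force: [-0.4, -0.8, -1.4]
grip_width: 0.0291
gripper_force: 42.2
```

```bash
python3 -m handwheel '[{"dp":[0,0,0.001],"delta_rot":[0,0,0]},{"dp":[0,0,0.002],"delta_rot":[0,0,0]},{"dp":[0,0,0.002],"delta_rot":[0,0,0]}]'
```

```text
clock: 22.65
tcp_pos: [0.4553, 0.1215, 0.0332]
orientation: [2.69, 1.621, 0.003]
contact_force: [-5.5, -1.2, 18.1]
grip_width: 0.0294
gripper_force: 38.6
```

```bash
python3 -m handwheel '[{"dp":[0,0,0],"delta_rot":[0,0,0]},{"dp":[0,0,0],"delta_rot":[0,0,0]},{"dp":[0,0,0],"delta_rot":[0,0,0]}]' 0.65;  python3 -m handwheel '[{"dp":[0,0,-0.01],"delta_rot":[0,0,0]},{"dp":[0,0,-0.05],"delta_rot":[0,0,0]},{"dp":[0,0,-0.1],"delta_rot":[0,0,0]},{"dp":[0,0,-0.12],"delta_rot":[0,0,0]}]'; python3 go.py .4137 .0437 .036 62.1
```

```text
clock: 23.02
tcp_pos: [0.4551, 0.1211, 0.0317]
orientation: [2.691, 1.62, 0.002]
contact_force: [-0.1, 0.1, 0.5]
grip_width: 0.0555
gripper_force: 0.0
clock: 23.52
tcp_pos: [0.4561, 0.1217, 0.155]
orientation: [2.69, 1.619, 0.009]
contact_force: [1.0, -0.7, -0.5]
grip_width: 0.0556
gripper_force: 0.0
t 23.52 tcp [0.4561 0.1217 0.155 ] F [ 1.  -0.7 -0.5] w 0.0556 q [ 0.07  0.29 -0.54  2.08  0.2   0.82 -1.07]
 dp [-0.0893, -0.0015, 0.1186]  rot [0.0043, -0.0041, -0.0001]
```

```bash
python3 -m handwheel '[{"dp":[-0.045,-0.001,0],"delta_rot":[0,0,0]},{"dp":[-0.085,-0.0015,0],"delta_rot":[0.004,-0.004,0]},{"dp":[-0.0893,-0.0015,0.03],"delta_rot":[0.004,-0.004,0]},{"dp":[-0.0893,-0.0015,0.07],"delta_rot":[0.004,-0.004,0]},{"dp":[-0.0893,-0.0015,0.1],"delta_rot":[0.004,-0.004,0]},{"dp":[-0.0893,-0.0015,0.115],"delta_rot":[0.004,-0.004,0]},{"dp":[-0.0893,-0.0015,0.1186],"delta_rot":[0.004,-0.004,0]},{"dp":[-0.0893,-0.0015,0.1186],"delta_rot":[0.004,-0.004,0]}]';python3 go.py .4772 -.223 .15 68.4
```

```text
clock: 24.52
tcp_pos: [0.4125, 0.0431, 0.0337]
orientation: [-2.691, -1.62, 0.005]
contact_force: [0.2, -0.4, 0.3]
grip_width: 0.0558
gripper_force: 0.0
t 24.52 tcp [0.4125 0.0431 0.0337] F [ 0.2 -0.4  0.3] w 0.0558 q [ 0.11  0.42 -0.42  2.28  0.36  0.5  -1.09]
 dp [-0.2052, 0.1815, -0.1162]  rot [-0.0022, 0.0022, -0.11]
```

```bash
python3 -m handwheel '[{"dp":[0,0,-0.03],"delta_rot":[0,0,0]},{"dp":[0,0,-0.08],"delta_rot":[0,0,0]},{"dp":[-0.02,0.02,-0.116],"delta_rot":[0,0,-0.03]},{"dp":[-0.06,0.053,-0.116],"delta_rot":[0,0,-0.06]},{"dp":[-0.1,0.088,-0.116],"delta_rot":[0,0,-0.11]},{"dp":[-0.14,0.124,-0.116],"delta_rot":[0,0,-0.11]},{"dp":[-0.175,0.155,-0.116],"delta_rot":[0,0,-0.11]},{"dp":[-0.198,0.175,-0.116],"delta_rot":[0,0,-0.11]},{"dp":[-0.2052,0.1815,-0.116],"delta_rot":[-0.002,0.002,-0.11]},{"dp":[-0.2052,0.1815,-0.116],"delta_rot":[-0.002,0.002,-0.11]}]' 0.75;python3 go.py .4772 -.223 .045 68.4
python3 - <<'E'
from h import *
for n in("top","scene"):
    f=vision.grab_frame(n); cv2.imwrite(f"pics/{n}8.png",f["img"]); np.save(f"pics/{n}8.npy",f,allow_pickle=True)
a=cv2.imread("pics/top8.png")[165:275,190:355]; b=cv2.imread("pics/scene8.png")[120:230,310:475]
cv2.imwrite("pics/v8.png",cv2.resize(np.vstack([a,b]),None,fx=2.7,fy=2.7,interpolation=cv2.INTER_CUBIC))
E
```

```text
clock: 25.78
tcp_pos: [0.4768, -0.2229, 0.1497]
orientation: [-2.599, -1.765, 0.001]
contact_force: [0.0, -0.6, 0.5]
grip_width: 0.0641
gripper_force: 0.0
t 25.77 tcp [ 0.4768 -0.2229  0.1497] F [ 0.  -0.6  0.5] w 0.0641 q [ 0.64  0.36 -0.39  1.97  0.18  0.85 -0.23]
 dp [0.0001, 0.0005, 0.1047]  rot [-0.0004, 0.0003, -0.0004]
```

View pics/v8.png

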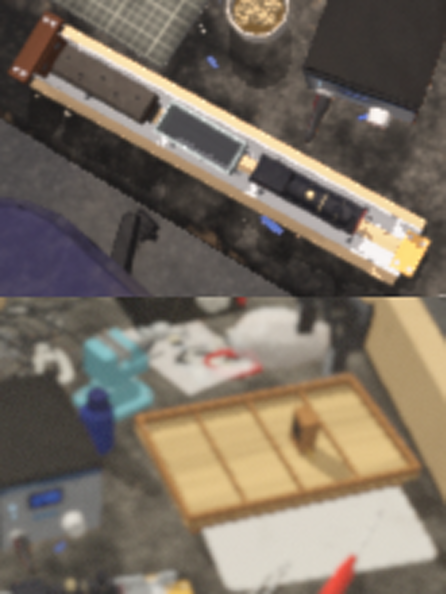

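```bash
python3 -m handwheel '[{"dp":[0,0,0.04],"delta_rot":[0,0,0]},{"dp":[0,0,0.08],"delta_rot":[0,0,0]},{"dp":[0,0,0.1],"delta_rot":[0,0,0]},{"dp":[0,0,0.1045],"delta_rot":[0,0,0]},{"dp":[0,0,0.1045],"delta_rot":[0,0,0]}]' && python3 -m handwheel '[{"dp":[0,0,0],"delta_rot":[0,0,0]},{"dp":[0,0,0],"delta_rot":[0,0,0]},{"dp":[0,0,0],"delta_rot":[0,0,0]},{"dp":[0,0,0],"delta_rot":[0,0,0]},{"dp":[0,0,0],"delta_rot":[0,0,0]}]' 0 30 && python3 -m handwheel '[{"dp":[0,0,-0.01],"delta_rot":[0,0,0]},{"dp":[0,0,-0.04],"delta_rot":[0,0,0]},{"dp":[0,0,-0.08],"delta_rot":[0,0,0]},{"dp":[0,0,-0.12],"delta_rot":[0,0,0]},{"dp":[0,0,-0.12],"delta_rot":[0,0,0]}]'; python3 go.py .4140 .0440 .14 62.1
python3 - <<'E'
from h import *
f=np.load("pics/top8.npy",allow_pickle=True).item()
ax=np.array([np.cos(np.radians(62.1)),np.sin(np.radians(62.1))]); n=np.array([-ax[1],ax[0]]); o=np.array([.4998,.2064])
g=f["img"].max(2)
S=np.arange(-.18,.0,.003)
for z in(.0635,.03):
    prof=[]
    for s in S:
        P=[np.r_[o+s*ax+l*n,z] for l in(-.008,-.004,0,.004,.008)]
        uv=proj(f,P).astype(np.float32); prof.append(int(cv2.remap(g,uv[:,0],uv[:,1],cv2.INTER_LINEAR).mean()))
    print(z,[(round(float(s)*1000),p) for s,p in zip(S,prof)])
a=vision.grab_frame("scene")["img"][60:260,340:560]; cv2.imwrite("pics/v9.png",cv2.resize(a,None,fx=2.7,fy=2.7,interpolation=cv2.INTER_CUBIC))
E
```

```text
clock: 26.5
tcp_pos: [0.4771, -0.2225, 0.0452]
orientation: [-2.597, -1.767, 0.001]
contact_force: [0.8, 0.8, 1.0]
grip_width: 0.064
gripper_force: 0.0
clock: 27.12
tcp_pos: [0.4773, -0.2235, 0.0457]
orientation: [2.598, 1.765, -0.0]
contact_force: [-1.4, 1.6, 7.0]
grip_width: 0.0314
gripper_force: 29.9
clock: 27.75
tcp_pos: [0.4788, -0.224, 0.1683]
orientation: [2.594, 1.762, 0.004]
contact_force: [0.1, 0.4, -1.5]
grip_width: 0.0313
gripper_force: 30.0
t 27.75 tcp [ 0.4788 -0.224   0.1683] F [ 0.1  0.4 -1.5] w 0.0313 q [ 0.65  0.34 -0.41  1.95  0.17  0.88 -0.22]
 dp [0.2253, -0.1592, 0.0271]  rot [0.0057, 0.0008, 0.1096]
0.0635 [(-180, 231), (-177, 226), (-174, 233), (-171, 234), (-168, 234), (-165, 224), (-162, 222), (-159, 199), (-156, 194), (-153, 196), (-150, 137), (-147, 73), (-144, 54), (-141, 51), (-138, 57), (-135, 59), (-132, 57), (-129, 57), (-126, 54), (-123, 52), (-120, 55), (-117, 55), (-114, 64), (-111, 104), (-108, 75), (-105, 56), (-102, 65), (-99, 103), (-96, 116), (-93, 77), (-90, 57), (-87, 56), (-84, 54), (-81, 53), (-78, 51), (-75, 43), (-72, 48), (-69, 58), (-6
[... 254 characters left out ...]
0, 235), (-177, 230), (-174, 237), (-171, 237), (-168, 237), (-165, 229), (-162, 225), (-159, 208), (-156, 197), (-153, 199), (-150, 153), (-147, 82), (-144, 56), (-141, 50), (-138, 53), (-135, 59), (-132, 57), (-129, 54), (-126, 56), (-123, 51), (-120, 52), (-117, 55), (-114, 55), (-111, 77), (-108, 99), (-105, 65), (-102, 55), (-99, 73), (-96, 110), (-93, 115), (-90, 73), (-87, 55), (-84, 55), (-81, 53), (-78, 53), (-75, 51), (-72, 43), (-69, 47), (-66, 57), (-63, 58), (-60, 59), (-57, 60), (-54, 60), (-51, 60), (-48, 61), (-45, 61), (-42, 61), (-39, 61), (-36, 89), (-33, 185), (-30, 215), (-27, 219), (-24, 211), (-21, 204), (-18, 139), (-15, 143), (-12, 134), (-9, 88), (-6, 78), (-3, 77)]
```

View pics/v9.png

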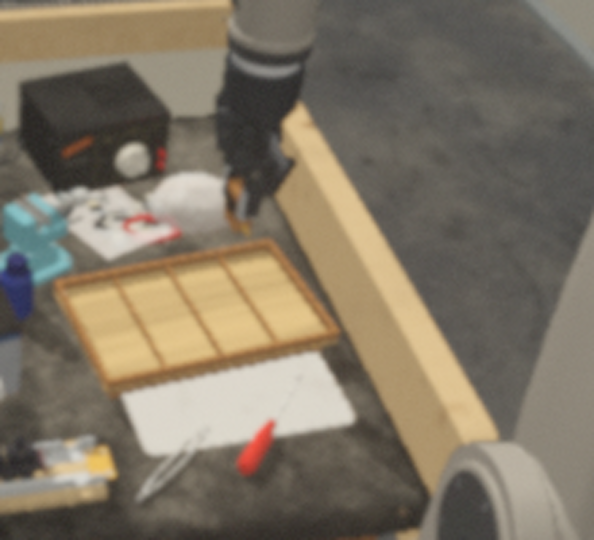

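```bash
python3 -m handwheel '[{"dp":[0.02,-0.014,0],"delta_rot":[0,0,0.01]},{"dp":[0.055,-0.039,0],"delta_rot":[0,0,0.03]},{"dp":[0.095,-0.067,0],"delta_rot":[0,0,0.06]},{"dp":[0.135,-0.095,0.01],"delta_rot":[0,0,0.09]},{"dp":[0.175,-0.124,0.02],"delta_rot":[0.003,0,0.11]},{"dp":[0.205,-0.145,0.027],"delta_rot":[0.006,0.001,0.11]},{"dp":[0.221,-0.156,0.027],"delta_rot":[0.006,0.001,0.11]},{"dp":[0.2253,-0.1592,0.027],"delta_rot":[0.006,0.001,0.11]},{"dp":[0.2253,-0.1592,0.05],"delta_rot":[0.006,0.001,0.11]},{"dp":[0.2253,-0.1592,0.08],"delta_rot":[0.006,0.001,0.11]},{"dp":[0.2253,-0.1592,0.11],"delta_rot":[0.006,0.001,0.11]},{"dp":[0.2253,-0.1592,0.11],"delta_rot":[0.006,0.001,0.11]}]';python3 go.py .4137 .0438 .045 62.1
python3 - <<'E'
from h import *
for n in("top","scene"):
    f=vision.grab_frame(n); cv2.imwrite(f"pics/{n}9.png",f["img"]); np.save(f"pics/{n}9.npy",f,allow_pickle=True)
b=cv2.imread("pics/scene9.png")[190:260,320:400]
cv2.imwrite("pics/v10.png",cv2.resize(b,None,fx=8,fy=8,interpolation=cv2.INTER_CUBIC))
E
```

```text
clock: 29.3
tcp_pos: [0.4097, 0.0437, 0.0529]
orientation: [-2.685, -1.615, 0.014]
contact_force: [0.5, -0.2, -0.2]
grip_width: 0.0319
gripper_force: 30.0
t 29.3 tcp [0.4097 0.0437 0.0529] F [ 0.5 -0.2 -0.2] w 0.0319 q [ 0.16  0.39 -0.48  2.27  0.33  0.56 -1.06]
 dp [0.002, 0.0036, 0.0079]  rot [-0.0113, 0.0033, -0.0009]
```

View pics/v10.png

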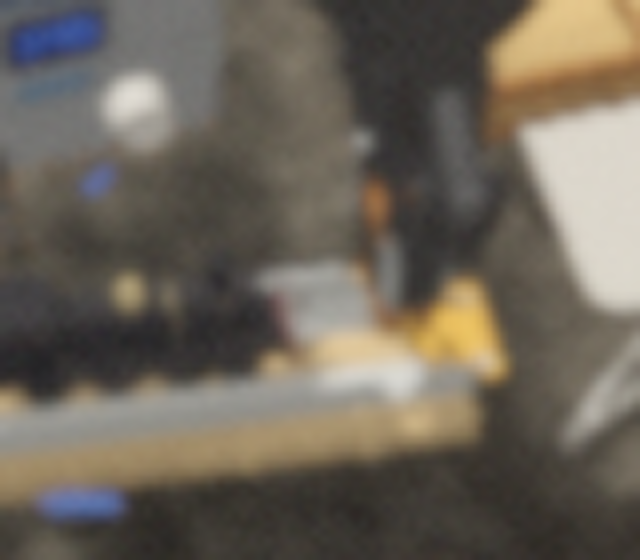

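```bash
python3 -m handwheel '[{"dp":[0.001,0.002,0.002],"delta_rot":[-0.006,0.002,0]},{"dp":[0.002,0.0035,0.005],"delta_rot":[-0.011,0.003,0]},{"dp":[0.002,0.0035,0.008],"delta_rot":[-0.011,0.003,0]},{"dp":[0.002,0.0035,0.008],"delta_rot":[-0.011,0.003,0]}]';python3 go.py .4137 .0438 .0312 62.1
```

```text
clock: 29.9
tcp_pos: [0.4154, 0.045, 0.0465]
orientation: [2.69, 1.619, 0.007]
contact_force: [-0.0, 0.6, -0.4]
grip_width: 0.0319
gripper_force: 30.0
t 29.9 tcp [0.4154 0.045  0.0465] F [-0.   0.6 -0.4] w 0.0319 q [ 0.14  0.4  -0.46  2.27  0.35  0.53 -1.08]
 dp [-0.0019, -0.001, 0.0153]  rot [0.0038, -0.0027, 0.0]
```

```bash
python3 -m handwheel '[{"dp":[-0.001,-0.0005,0.004],"delta_rot":[0.002,-0.002,0]},{"dp":[-0.0015,-0.001,0.008],"delta_rot":[0.003,-0.002,0]},{"dp":[-0.0015,-0.001,0.011],"delta_rot":[0.003,-0.002,0]},{"dp":[-0.0015,-0.001,0.013],"delta_rot":[0.003,-0.002,0]},{"dp":[-0.0015,-0.001,0.0145],"delta_rot":[0.003,-0.002,0]},{"dp":[-0.0015,-0.001,0.0145],"delta_rot":[0.003,-0.002,0]}]';python3 go.py .4137 .0438 .0312 62.1
```

```text
clock: 30.65
tcp_pos: [0.414, 0.0441, 0.032]
orientation: [2.691, 1.62, 0.002]
contact_force: [-0.4, -0.1, -0.9]
grip_width: 0.0312
gripper_force: 30.0
t 30.65 tcp [0.414  0.0441 0.032 ] F [-0.4 -0.1 -0.9] w 0.0312 q [ 0.12  0.43 -0.44  2.28  0.38  0.5  -1.11]
 dp [-0.0004, -0.0001, 0.0008]  rot [0.0008, -0.0008, -0.0001]
```

```bash
python3 -m handwheel '[{"dp":[0,0,0.001],"delta_rot":[0,0,0]},{"dp":[0,0,0.002],"delta_rot":[0,0,0]},{"dp":[0,0,0.002],"delta_rot":[0,0,0]}]'; python3 -m handwheel '[{"dp":[0,0,0],"delta_rot":[0,0,0]},{"dp":[0,0,0],"delta_rot":[0,0,0]},{"dp":[0,0,0],"delta_rot":[0,0,0]}]' 0.65;  python3 -m handwheel '[{"dp":[0,0,-0.01],"delta_rot":[0,0,0]},{"dp":[0,0,-0.05],"delta_rot":[0,0,0]},{"dp":[0,0,-0.1],"delta_rot":[0,0,0]},{"dp":[0,0,-0.15],"delta_rot":[0,0,0]}]'; python3 go.py .45 -.25 .22 62.1
```

```text
clock: 31.02
tcp_pos: [0.4142, 0.0442, 0.0311]
orientation: [2.69, 1.62, 0.002]
contact_force: [-4.7, -1.1, 17.8]
grip_width: 0.0315
gripper_force: 32.1
clock: 31.4
tcp_pos: [0.414, 0.0441, 0.03]
orientation: [2.691, 1.62, 0.002]
contact_force: [-0.0, -0.4, -0.2]
grip_width: 0.0557
gripper_force: 0.0
clock: 31.9
tcp_pos: [0.4134, 0.0442, 0.1821]
orientation: [-2.691, -1.621, -0.002]
contact_force: [0.8, -0.4, 1.0]
grip_width: 0.0556
gripper_force: 0.0
t 31.9 tcp [0.4134 0.0442 0.1821] F [ 0.8 -0.4  1. ] w 0.0556 q [ 0.3   0.16 -0.59  2.16  0.11  0.85 -0.85]
 dp [-0.2429, 0.17, -0.0381]  rot [0.0005, -0.0011, 0.0004]
```

```bash
python3 -m handwheel '[{"dp":[-0.04,0.03,-0.01],"delta_rot":[0,0,0]},{"dp":[-0.08,0.056,-0.02],"delta_rot":[0,0,0]},{"dp":[-0.12,0.084,-0.03],"delta_rot":[0,0,0]},{"dp":[-0.16,0.112,-0.038],"delta_rot":[0,0,0]},{"dp":[-0.2,0.14,-0.038],"delta_rot":[0,0,0]},{"dp":[-0.24,0.168,-0.038],"delta_rot":[0,0,0]},{"dp":[-0.24,0.168,-0.038],"delta_rot":[0,0,0]}]'
python3 - <<'E'
from h import *
for n in("top","scene"):
    f=vision.grab_frame(n); cv2.imwrite(f"pics/{n}10.png",f["img"]); np.save(f"pics/{n}10.npy",f,allow_pickle=True)
a=cv2.imread("pics/top10.png")[160:280,190:390]; b=cv2.imread("pics/scene10.png")[160:280,200:400]
cv2.imwrite("pics/v11.png",cv2.resize(np.vstack([a,b]),None,fx=2.5,fy=2.5,interpolation=cv2.INTER_CUBIC))
E
```

```text
clock: 32.78
tcp_pos: [0.4493, -0.2506, 0.2184]
orientation: [2.696, 1.611, 0.002]
contact_force: [-0.3, 1.0, -1.5]
grip_width: 0.0557
gripper_force: 0.0
```

View pics/v11.png

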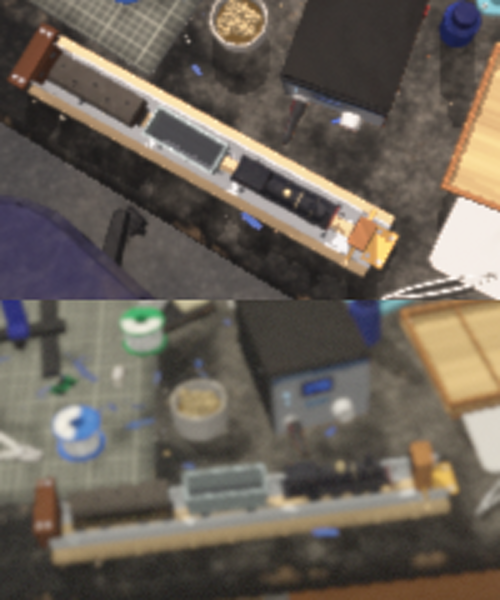

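```bash
python3 - <<'E'
from h import *
f=np.load("pics/top10.npy",allow_pickle=True).item()
ax=np.array([np.cos(np.radians(62.1)),np.sin(np.radians(62.1))]); n=np.array([-ax[1],ax[0]]); o=np.array([.4998,.2064])
P=onz(f,[[335,254.2]],.0575)[0,:2]-o; s,l=P@ax,P@n; print("gate s,l",s,l)
a=f["img"];hsv=cv2.cvtColor(a,cv2.COLOR_BGR2HSV)
if abs(s+.184)<.007 and abs(l)<.008: print(r.hand_in())
E
```

```text
gate s,l -0.1866008751769322 0.00018033018461044437
the job is handed in; nothing more can be done
None
```

The train is in the cassette and I've handed the job in: van against the buffer stop, then open wagon, then engine. By camera the gaps are about 5–9 mm. The gate's rod is in the docking-end notches. I don't have the judge's verdict.

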